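Clamp the lid of a paint pressure pot in star order

TASK

Close the green paint pressure pot by hand-tightening its four black clamp knobs evenly in star order (from a knob always cross to the opposite one, then do the other opposite pair), in two passes. First pass: turn each knob clockwise only until its screw bears snugly on the lid (turning resistance about 0.12 N m above that of the stiff free thread). Second pass, once all four are snug and in star order again: tighten each to about 0.26 N m above the free thread, without overtightening, then let go and leave everything else on the bench alone.

Things in the scene. Friction and masses are not known exactly. Their poses are not given: they have to be found in the camera images.
- pot: Small green round pot, 164 mm across its rim (186 mm over the arms), fixed to the bench; origin at the centre of its underside on the bench, z up. Four dark steel clamp arms at its rim, 90 degrees apart, reach over the lid at 96 to 106 mm above the bench. They carry the screws with knobs a, b, c, d, whose axes stand 62 mm from the pot's axis along its own +x, +y, -x, -y.
- lid: Loose aluminium lid, 154 mm across and 7 mm thick, with a small brass valve and a gauge in the middle (up to 26 mm above its underside), lying on the pot's rubber seal under the clamp screws; origin at the centre of its underside. Already in place.
- knob_a: Black fluted round hand knob of clamp screw a, 41 mm across and 26 mm tall, red disc on top; origin on its axis, 15 mm above its underside and 11 mm below its top, 21 mm above the clamp arm, 127 mm above the bench; z up. It keeps this height and only turns about z; clockwise from above tightens. Opposite it stands knob_c; knob_b and knob_d are its neighbours.
- knob_b: Black fluted round hand knob of clamp screw b, 41 mm across and 26 mm tall, red disc on top; origin on its axis, 15 mm above its underside and 11 mm below its top, 21 mm above the clamp arm, 127 mm above the bench; z up. It keeps this height and only turns about z; clockwise from above tightens. Opposite it stands knob_d; knob_c and knob_a are its neighbours.
- knob_c: Black fluted round hand knob of clamp screw c, 41 mm across and 26 mm tall, red disc on top; origin on its axis, 15 mm above its underside and 11 mm below its top, 21 mm above the clamp arm, 127 mm above the bench; z up. It keeps this height and only turns about z; clockwise from above tightens. Opposite it stands knob_a; knob_d and knob_b are its neighbours.
- knob_d: Black fluted round hand knob of clamp screw d, 41 mm across and 26 mm tall, red disc on top; origin on its axis, 15 mm above its underside and 11 mm below its top, 21 mm above the clamp arm, 127 mm above the bench; z up. It keeps this height and only turns about z; clockwise from above tightens. Opposite it stands knob_b; knob_a and knob_c are its neighbours.
- screws (a point): Centre of the ring of four knobs, on the pot's axis, at the height of the knobs' origins. How the screws act: under its arm each has a round-nosed steel foot that sinks 7 mm per rad of turn. It starts clear of the lid by an unknown amount, worth 0.2 to 0.9 rad, different for each knob. The grip sits on a springy bush (4 N m per rad), so it winds up some 0.08 rad before the screw follows.
- lid_rim (a point): Centre of the lid's top face. How the load grows: the stiff free thread shows 0.32 N m while turning, about 0.23 just after a stop (a loaded screw loses less then, about 0.05). Once a foot touches the lid its load climbs by about 50 N per rad and the resistance by 0.07 N m per 10 N on top of that. A screw does not unwind when let go; tightening one does not change the others.
- tin_ochre_mid (a point): Bystander: paint tin with a red, white and blue label, 78 mm across, 77 mm tall; the point lies half-way up. Leave it where it is.
- masking_tape_mid (a point): Bystander: roll of masking tape lying flat, 98 mm across, 25 mm tall; the point lies half-way up. Leave it where it is.
- sand_block_mid (a point): Bystander: cork sanding block, 58 x 105 x 34 mm; the point lies half-way up. Leave it where it is.
- jar_black_mid (a point): Bystander: black jar with lid, 68 mm across, 86 mm tall; the point lies half-way up. Leave it where it is.
Things that resemble listed ones, but are neither listed nor needed, are in the scene too. Leave any blue look-alike of the pot alone.

How it is judged:
On the way, in this order (a step that is already met when the one before it is completed fails the run):
1. One pair of opposite screws bears on the lid (each over 5 N) while the other pair is still clear of it (under 1 N) (((contact force between each of knob_a, knob_c and lid above 5 N and contact force between each of knob_b, knob_d and lid below 1 N) or (contact force between each of knob_b, knob_d and lid above 5 N and contact force between each of knob_a, knob_c and lid below 1 N))), for 0.1 s.
2. All four screws bear on the lid (each over 5 N) (contact force between each of knob_a, knob_b, knob_c, knob_d and lid above 5 N), for 0.1 s.
3. One pair of opposite screws is tight (each over 22 N) while the other pair is not yet (under 24 N) (((contact force between each of knob_a, knob_c and lid above 22 N and contact force between each of knob_b, knob_d and lid below 24 N) or (contact force between each of knob_b, knob_d and lid above 22 N and contact force between each of knob_a, knob_c and lid below 24 N))), for 0.1 s.
At the end, for the whole second after the job is handed in: All four screws press on the lid with 22 to 46 N each, the knobs released (contact force between knob_a and lid between 22 and 46 N and contact force between knob_b and lid between 22 and 46 N and contact force between knob_c and lid between 22 and 46 N and contact force between knob_d and lid between 22 and 46 N); the robot touches nothing.
It fails at once if In the first pass a screw is loaded beyond 24 N while another is not yet snug (under 3 N) ((contact force between knob_a and lid above 24 N and contact force between any of knob_b, knob_c, knob_d and lid below 3 N) or (contact force between knob_b and lid above 24 N and contact force between any of knob_a, knob_c, knob_d and lid below 3 N) or (contact force between knob_c and lid above 24 N and contact force between any of knob_a, knob_b, knob_d and lid below 3 N) or (contact force between knob_d and lid above 24 N and contact force between any of knob_a, knob_b, knob_c and lid below 3 N)).
It fails at once if A screw is overtightened: more than 52 N on the lid (contact force between any of knob_a, knob_b, knob_c, knob_d and lid above 52 N).
It fails at once if A bystander is pushed more than 30 mm (distance of any of tin_ochre_mid, masking_tape_mid, sand_block_mid, jar_black_mid from where it was at the start of the episode above 0.03 m).
It also fails if it takes over 72 s, if anything falls off the work surface, if the arm or the gripper's body presses on something with over 40 N, if the wrist force passes 120 N, or if a joint passes its speed limit or range.

ROBOT

A 6-joint arm with a two-finger parallel gripper is mounted at the origin on a cart in front of the work surface, level with it; the furniture and walls round the work are solid. World frame = base frame: x ahead of the robot, y to its left, z up, the work surface at z = 0. Lengths are in m, angles in rad, forces in N, time in s.
With the tool pointing down it reaches from about 0.25 to 0.725 m from the base axis. Payload 4 kg.
Tool frame: the origin (TCP) lies midway between the tips of the shut fingers; the grasp point (between the pads) lies 19 mm behind it; z points along the fingers, y is the direction in which the jaws open and shut (so a half turn about z gives the same grasp; the last joint's range is limited). The gripper opens to 85 mm and grips with 20 to 120 N. Pads are 22 mm wide; open, the fingers measure 114 mm over their backs; the gripper's body (76 mm by 85 mm) begins 54 mm behind the grasp point. The pads swing forward as they close: fully open they stand 13 mm farther back than shut.
Start: joints at [1.198, 0.241, 0.005, 1.335, 0, 1.571], TCP at [0.182, 0.466, 0.231] pointing down, gripper open.
Joint ranges: [-2.72, 2.72], [-1.05, 1.87], [-1.09, 1.28], [-1.99, 2.15], [-1.42, 1.44], [-3.14, 3.14]. Speed limits (rad/s): [2.79, 2.79, 3.14, 3.14, 3.14, 3.14].

INTERFACE

Orientations are given as a unit quaternion [x, y, z, w].
In Python, from workcell import bot, vision gives the robot as it stands. The module is installed in compiled form; this text tells all that it offers.
- The arm moves only by the tool send_rows, never from a script. Its argument "targets" is a list that holds one entry, the list of rows, each a list of 5 numbers: the shift along the world's x, y, z in cm, then the turn about the world's z in rad, then the finger opening in cm, from 0 to 8.54. A call has 1 to 12 rows; each row is the pose to reach, as a shift and turn from the pose commanded when the call began; what a row does not reach only later rows make up. A row lasts 1/8 s, in which the tool goes at most 62.5 mm and 10.7 degrees, less where a joint would pass 70% of its speed; a pose out of reach is approached as far as the arm can. A call with a gripper value outside its range is refused whole. The fingers move at their own pace and stop on an object; the grip force is fixed at half the most. Time passes only in rows, so rows that repeat a pose let the fingers close. It gives the time, the measured TCP pose, the force and the opening at its end, in the units of the state.
- bot.get_obs(): the state, without advancing time (a new reading comes with each control period).
- vision.camera(name): name is "side" or "top"; returns the picture (480x640x3 uint8, red, green, blue); there is no depth.
- vision.get_calibration(name): a dict with "vertical_fov" (degrees; the focal length in pixels is half the picture's height over the tangent of half this angle, whatever the lens; pixels are square), "cx", "cy" (the principal point, pixels), "k1" (the pictures are not rectified: a ray, as slopes to the right and down, at radius r is drawn at 1 + k1 r^2 times it, then the intrinsics apply), "rvec" (rotation vector, rad) and "tvec" (3), from world to camera coordinates, as OpenCV has them. Camera axes: x right, y down, z forward; pixel columns grow to the right and rows downward; lengths in m; the calibration is good to about 2 mm. A picture is of the moment at which its call begins. get_calibration takes no time and is no camera call.
- bot.job_done(): hands the job in, once; it reports no verdict.
Trained networks look in the newest picture that a camera, given by its name, has taken for a name from the list of things; names that differ only in an ending like _2 or _b are one class to them, and where a whole thing is asked for, a point or a joint stands for the part that bears it (a point fixed in the world has none). Each returns a list of dicts, best first, with "score" (0 to 1); they miss things now and then, are a little off and sometimes report something else, mostly with a low value. They report only what shows in the picture. A call takes as long as a camera call. They do not tell look-alikes from the thing itself.
- vision.boxes_of(target, camera): "uv" ([column, row] in pixels, amid what is visible of it).
The state is a dict: "clock": time; "joint_pos": joint angles; "joint_vel": joint speeds; "tau": joint torques, N m; "eef_pos": TCP position; "tool_rot": TCP orientation; "ft_force": force on the tool from outside, world axes, zero at the start; "ft_torque": the same for the moment, N m; "grip_width": finger opening in m.
Only numpy, scipy, OpenCV 4.12 (cv2) and the standard library are available. Lean on these libraries where they do the work, as an engineer would, in place of code of your own. Each camera call takes 0.05 s, during which the arm holds its last target.

## Working session

There is one attempt and no reset: what is moved stays moved. The work goes in short steps, Python scripts to look and compute and a tool call to move; the robot and the scene stay as the last step left them, time stands still between calls to the robot, and variables do not carry over. Pictures are saved under pics/ and viewed, and the job is handed in when it is done.

Besides the shell and the picture viewer there is one more tool, called after "Emit:" by a JSON object that holds its "fn" and its "kwargs". send_rows: Moves the arm, as the interface text tells. Its arguments: {"type":"object","properties":{"targets":{"type":"array"}},"required":["targets"]}

```bash
mkdir -p pics; ls; python3 - <<'E'
from workcell import bot, vision
import cv2
for n in ("top","side"):
    im=vision.camera(n); cv2.imwrite(f"pics/{n}0.png",im[:,:,::-1])
    print(n,vision.get_calibration(n))
    for t in ("pot","knob_a","lid"):
        print(t,[(round(d['score'],2),[round(float(x),1) for x in d['uv']]) for d in vision.boxes_of(t,n)])
print(bot.get_obs())
E
```

```text
pics
top {'vertical_fov': 55.33509558867454, 'cx': 323.0732472216726, 'cy': 243.1745638644647, 'k1': -0.026754496337433202, 'rvec': array([ 2.12458521, -2.13486366,  0.14525283]), 'tvec': array([0.04262175, 0.51380838, 0.98606544])}
pot [(0.96, [324.5, 204.6])]
knob_a [(0.81, [349.6, 162.3]), (0.79, [363.0, 199.8]), (0.73, [139.1, 338.3]), (0.63, [316.9, 209.0]), (0.6, [191.4, 297.1]), (0.56, [149.0, 295.9]), (0.54, [311.7, 171.8]), (0.54, [187.9, 346.1])]
lid [(0.6, [336.7, 189.6])]
side {'vertical_fov': 52.80269027635047, 'cx': 320.0982796224064, 'cy': 231.75150347700063, 'k1': 0.00850146980639944, 'rvec': array([ 2.09611958, -0.41691413,  0.25832574]), 'tvec': array([-0.46997598,  0.19115736,  0.98109791])}
pot [(0.9, [359.8, 229.0]), (0.67, [228.6, 196.0])]
knob_a [(0.84, [366.7, 200.2]), (0.7, [359.5, 225.8]), (0.68, [227.2, 165.7]), (0.68, [197.5, 181.7]), (0.65, [428.9, 328.5]), (0.63, [387.5, 217.0]), (0.61, [195.3, 168.1]), (0.59, [333.4, 212.5]), (0.44, [230.3, 177.8])]
lid [(0.72, [364.4, 235.1])]
{'clock': 0.4, 'joint_pos': array([1.19795062e+00, 2.40765675e-01, 4.84971471e-03, 1.33521212e+00,
       1.20977456e-06, 1.57079673e+00]), 'joint_vel': array([-5.85477301e-04, -3.99599964e-05,  2.15699028e-03,  2.70693220e-05,
        1.16762328e-03, -1.75872159e-04]), 'tau': array([-5.16342261e-04, -3.71782422e+01,  2.52330083e+01,  5.37762477e-03,
       -5.36024822e-05, -6.97317617e-07]), 'eef_pos': array([0.1821039 , 0.46557246, 0.23116617]), 'tool_rot': array([ 1.85345116e-01,  9.82673476e-01, -1.62892315e-04, -3.13391137e-05]), 'ft_force': array([ 0.52552963, -0.22537154,  0.19960049]), 'ft_torque': array([-0.00128702, -0.01978386,  0.00094643]), 'grip_width': 0.08546819359968436}
```

View pics/top0.png

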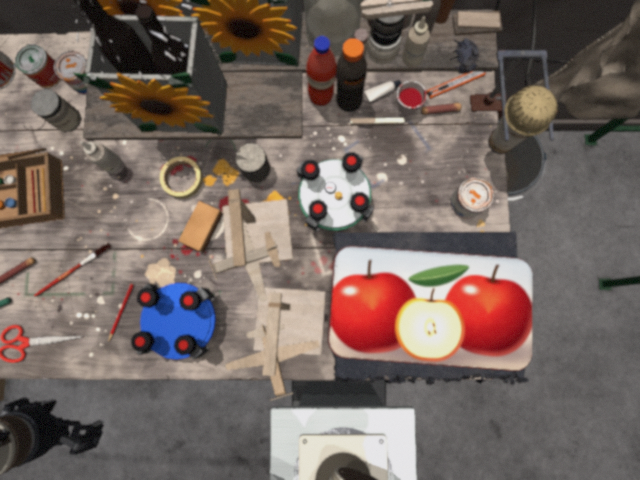

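View pics/side0.png

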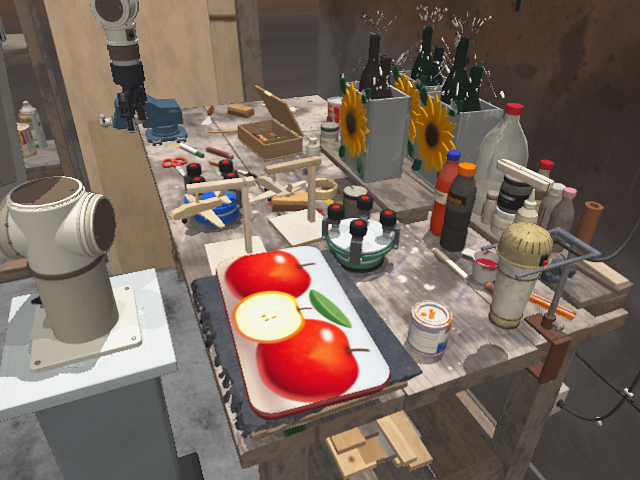

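The green-rimmed pot is at about (335,190) in top and (360,235) in side. Its knobs in top are at (310,169), (352,161), (360,201) and (318,209). The blue look-alike is at top (178,318). I'll confirm this in crops and triangulate the red discs.

```bash
cat > h.py <<'E'
import numpy as np, cv2
from workcell import bot, vision
def ray(cam,uv):
    c=vision.get_calibration(cam); f=240/np.tan(np.radians(c['vertical_fov']/2))
    d=np.array([(uv[0]-c['cx'])/f,(uv[1]-c['cy'])/f]); u=d.copy()
    for _ in range(20): u=d/(1+c['k1']*(u@u))
    R=cv2.Rodrigues(c['rvec'])[0]; o=-R.T@c['tvec']; v=R.T@np.array([u[0],u[1],1]); return o,v/np.linalg.norm(v)
def proj(cam,P):
    c=vision.get_calibration(cam); f=240/np.tan(np.radians(c['vertical_fov']/2))
    R=cv2.Rodrigues(c['rvec'])[0]; p=R@P+c['tvec']; u=p[:2]/p[2]; u=u*(1+c['k1']*(u@u)); return f*u+[c['cx'],c['cy']]
def atz(cam,uv,z):
    o,v=ray(cam,uv); return o+v*(z-o[2])/v[2]
def tri(a,b):
    (o1,v1),(o2,v2)=ray('top',a),ray('side',b)
    t=np.linalg.lstsq(np.c_[v1,-v2],o2-o1,rcond=None)[0]
    p,q=o1+v1*t[0],o2+v2*t[1]; return (p+q)/2,np.linalg.norm(p-q)
def reds(im,box):
    x0,y0,x1,y1=box; c=im[y0:y1,x0:x1].astype(int)
    m=((c[...,0]>110)&(c[...,1]<70)&(c[...,2]<70)).astype(np.uint8)
    n,l,s,ce=cv2.connectedComponentsWithStats(m)
    return [(ce[i]+[x0,y0],s[i,4]) for i in range(1,n) if s[i,4]>15]
E
python3 - <<'E'
from h import *
T=vision.camera('top');S=vision.camera('side')
a=reds(T,(290,145,380,235));b=reds(S,(315,190,410,275))
print(a);print(b)
for u,_ in a:
    for w,_ in b:
        p,e=tri(u,w)
        if e<0.012: print(u.round(1),w.round(1),p.round(4),round(e,4), 'z138:',atz('top',u,.138).round(4),atz('side',w,.138).round(4))
A=cv2.resize(T[140:240,285:385,::-1],(400,400),interpolation=2);B=cv2.resize(S[185:285,310:410,::-1],(400,400),interpolation=2)
cv2.imwrite('pics/crop.png',np.hstack([A,B]))
E
```

```text
[(array([351., 160.]), np.int32(69)), (array([309.625, 167.875]), np.int32(72)), (array([359.40540541, 200.08108108]), np.int32(74)), (array([317.37662338, 208.06493506]), np.int32(77))]
[(array([364.73076923, 197.42307692]), np.int32(26)), (array([335.5, 206.5]), np.int32(28)), (array([319.22222222, 210.72222222]), np.int32(18)), (array([388.32258065, 212.29032258]), np.int32(31)), (array([358.23529412, 222.29411765]), np.int32(34))]
[351. 160.] [388.3 212.3] [ 0.6729 -0.0204  0.1383] 0.0021 z138: [ 0.6741 -0.0208  0.138 ] [ 0.672  -0.0201  0.138 ]
[309.6 167.9] [364.7 197.4] [0.6567 0.0661 0.1378] 0.0025 z138: [0.6578 0.0657 0.138 ] [0.655  0.0656 0.138 ]
[359.4 200.1] [358.2 222.3] [ 0.5865 -0.0365  0.1388] 0.0023 z138: [ 0.5879 -0.0369  0.138 ] [ 0.5859 -0.0354  0.138 ]
[317.4 208.1] [335.5 206.5] [0.5705 0.05   0.1378] 0.0026 z138: [0.5717 0.0496 0.138 ] [0.5689 0.0496 0.138 ]
```

View pics/crop.png

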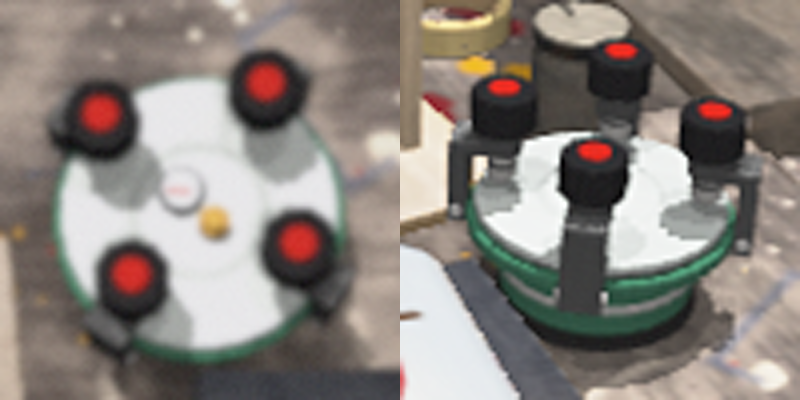

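Both crops show the green pot with black knobs and red discs. The discs triangulate to z≈0.138 and lie 62 mm from the centre (0.622, 0.015), which matches the text.

- **Knob positions:** K1 (0.673,-0.020), K4 (0.571,0.050), K2 (0.657,0.066), K3 (0.587,-0.037).
- **Opposite pairs:** K1-K4 and K2-K3.

I'll approach K1 first.

Emit:
{"fn": "send_rows", "kwargs": {"targets": [[[0, 0, 5, 0, 6.5], [4, -4, 5, 0, 6.5], [8.5, -8, 5, 0, 6.5], [13, -12.5, 5, 0, 6.5], [17, -17, 5, 0, 6.5], [21, -21, 5, 0, 6.5], [25.5, -25, 5, 0, 6.5], [29.5, -29.5, 5, 0, 6.5], [34, -33.5, 5, 0, 6.5], [38, -38, 5, 0, 6.5], [42.5, -42, 3, 0, 6.5], [46, -46, 0, 0, 6.5]]]}}

```text
clock: 2.0
eef_pos: [0.6445, 0.0041, 0.2317]
tool_rot: [0.185, 0.983, 0.0, 0.002]
ft_force: [-0.6, 0.5, 0.4]
grip_width: 0.0651
```

Emit:
{"fn": "send_rows", "kwargs": {"targets": [[[3.1, -2.6, -2, 0, 6.5], [3.1, -2.6, -5, 0, 6.5], [3.1, -2.6, -5, 0, 6.5]]]}}

```text
clock: 2.38
eef_pos: [0.6712, -0.0208, 0.1775]
tool_rot: [0.186, 0.983, -0.001, -0.004]
ft_force: [-0.5, -0.2, -0.3]
grip_width: 0.0651
```

```bash
python3 - <<'E'
from h import *
T=vision.camera('top');S=vision.camera('side')
A=cv2.resize(T[120:260,265:405,::-1],(400,400),interpolation=2);B=cv2.resize(S[130:290,300:460,::-1],(400,400),interpolation=2)
cv2.imwrite('pics/crop2.png',np.hstack([A,B]));o=bot.get_obs();print(o['clock'],o['eef_pos'],o['joint_pos'],o['ft_torque'])
E
```

```text
2.475 [ 0.67299375 -0.02007764  0.18183238] [-2.98449387e-02  6.18249141e-01  4.54389783e-01  1.40716000e+00
  4.53780527e-05  3.42583639e-01] [-0.04686902  0.02895393  0.04473229]
```

View pics/crop2.png

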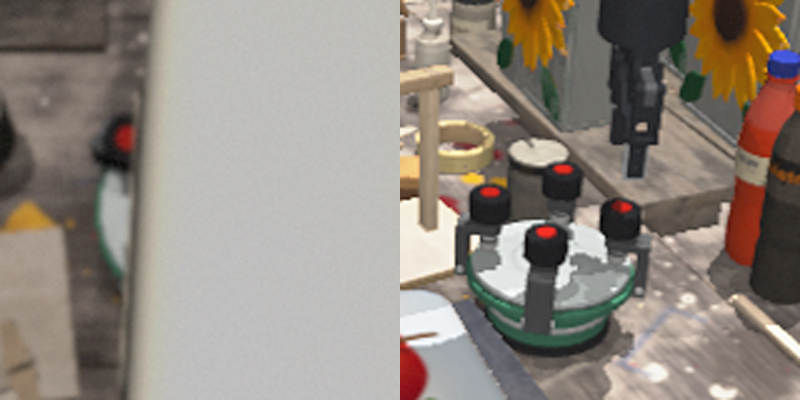

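```bash
python3 - <<'E'
from h import *
for P in ([.673,-.0204,.1818],[.673,-.0204,.138],[.673,-.0204,.2]):
    print((proj('side',np.array(P))-[300,130])*2.5)
E
```

```text
[226.50779303 163.78248577]
[221.96714221 205.69150715]
[228.45235871 145.84435223]
```

Emit:
{"fn": "send_rows", "kwargs": {"targets": [[[0, 0, -4, 0, 6.0], [0, 0, -7.0, 0, 6.0], [0, 0, -7.0, 0, 6.0]]]}}

```text
clock: 2.85
eef_pos: [0.6718, -0.0196, 0.1108]
tool_rot: [0.185, 0.983, -0.0, -0.001]
ft_force: [0.0, -0.0, -0.2]
grip_width: 0.0598
```

Emit:
{"fn": "send_rows", "kwargs": {"targets": [[[0, 0, 0, 0, 3], [0, 0, 0, 0, 3], [0, 0, 0, 0, 3]]]}}

```text
clock: 3.22
eef_pos: [0.6742, -0.0213, 0.1148]
tool_rot: [0.186, 0.983, -0.001, 0.002]
ft_force: [-4.1, -2.9, 6.1]
grip_width: 0.0381
```

```bash
cat > o.py <<'E'
from workcell import bot
import numpy as np
o=bot.get_obs(); q=o['tool_rot']
print(o['clock'],o['eef_pos'].round(4),'F',o['ft_force'].round(2),'T',o['ft_torque'].round(3),'yaw',round(float((2*np.arctan2(q[1],q[0])-np.pi/2)),4),'q6',o['joint_pos'][5].round(3),'w',round(o['grip_width'],4))
E
python3 o.py
```

```text
3.225 [ 0.6742 -0.0213  0.1148] F [-4.09 -2.91  6.1 ] T [-0.684  0.743 -0.073] yaw 1.1973 q6 0.343 w 0.0381
```

Emit:
{"fn": "send_rows", "kwargs": {"targets": [[[0, 0, 0, 0, 3], [0, 0, 0, 0, 3]]]}}

```text
clock: 3.48
eef_pos: [0.6742, -0.0214, 0.1148]
tool_rot: [0.186, 0.983, -0.0, 0.002]
ft_force: [-2.7, -2.7, 6.6]
grip_width: 0.038
```

```bash
python3 o.py
```

```text
3.475 [ 0.6742 -0.0214  0.1148] F [-2.67 -2.66  6.57] T [-0.668  0.679  0.008] yaw 1.1973 q6 0.343 w 0.038
```

Emit:
{"fn": "send_rows", "kwargs": {"targets": [[[0.1, -0.1, 0.4, 0, 3], [0.1, -0.1, 0.4, -0.1, 3], [0.1, -0.1, 0.4, -0.2, 3], [0.1, -0.1, 0.4, -0.3, 3]]]}}

```text
clock: 3.98
eef_pos: [0.6738, -0.0218, 0.115]
tool_rot: [0.331, 0.944, -0.001, -0.0]
ft_force: [-1.8, -2.4, -3.9]
grip_width: 0.038
```

```bash
python3 o.py
```

```text
3.975 [ 0.6738 -0.0218  0.115 ] F [-1.8  -2.42 -3.86] T [-0.626  0.239  0.332] yaw 0.8954 q6 0.644 w 0.038
```

Emit:
{"fn": "send_rows", "kwargs": {"targets": [[[0, 0, 0, 0, 3]]]}}

```text
clock: 4.1
eef_pos: [0.6738, -0.0218, 0.1149]
tool_rot: [0.329, 0.944, -0.001, -0.0]
ft_force: [-0.6, -2.8, -3.5]
grip_width: 0.0383
```

```bash
python3 o.py
```

```text
4.1 [ 0.6738 -0.0218  0.1149] F [-0.58 -2.76 -3.53] T [-0.675  0.249  0.25 ] yaw 0.8994 q6 0.639 w 0.0383
```

Emit:
{"fn": "send_rows", "kwargs": {"targets": [[[0, 0, -0.1, -0.1, 3], [0, 0, -0.1, -0.2, 3]]]}}

```text
clock: 4.35
eef_pos: [0.6736, -0.0221, 0.1149]
tool_rot: [0.423, 0.906, -0.001, -0.0]
ft_force: [-4.6, -4.2, 0.3]
grip_width: 0.0378
```

```bash
python3 o.py
```

```text
4.35 [ 0.6736 -0.0221  0.1149] F [-4.64 -4.21  0.35] T [-0.798  0.735  0.322] yaw 0.6967 q6 0.842 w 0.0378
```

Emit:
{"fn": "send_rows", "kwargs": {"targets": [[[0, 0, 0, -0.1, 3], [0, 0, 0, -0.2, 3]]]}}

```text
clock: 4.6
eef_pos: [0.6733, -0.0222, 0.1149]
tool_rot: [0.512, 0.859, -0.001, -0.0]
ft_force: [-4.3, -3.6, 0.6]
grip_width: 0.0383
```

```bash
python3 o.py
```

```text
4.6 [ 0.6733 -0.0222  0.1149] F [-4.27 -3.6   0.62] T [-0.86   0.895  0.268] yaw 0.4966 q6 1.042 w 0.0383
```

Emit:
{"fn": "send_rows", "kwargs": {"targets": [[[0, 0, 0, -0.1, 3], [0, 0, 0, -0.2, 3]]]}}

```text
clock: 4.85
eef_pos: [0.6729, -0.0224, 0.1149]
tool_rot: [0.595, 0.804, -0.001, -0.0]
ft_force: [-5.2, -4.3, 1.1]
grip_width: 0.0384
```

```bash
python3 o.py
```

```text
4.85 [ 0.6729 -0.0224  0.1149] F [-5.18 -4.28  1.13] T [-0.965  1.091  0.349] yaw 0.2967 q6 1.242 w 0.0384
```

Emit:
{"fn": "send_rows", "kwargs": {"targets": [[[-0.1, -0.1, 0, -0.1, 3], [-0.15, -0.1, 0, -0.15, 3]]]}}

```text
clock: 5.1
eef_pos: [0.6726, -0.0225, 0.115]
tool_rot: [0.653, 0.758, 0.0, 0.0]
ft_force: [-0.7, -2.2, -0.7]
grip_width: 0.0381
```

```bash
python3 o.py
```

```text
5.1 [ 0.6726 -0.0225  0.115 ] F [-0.69 -2.22 -0.74] T [-0.537  0.338  0.441] yaw 0.1487 q6 1.389 w 0.0381
```

Emit:
{"fn": "send_rows", "kwargs": {"targets": [[[0, 0, 0, 0, 3]]]}}

```text
clock: 5.22
eef_pos: [0.6727, -0.0224, 0.1149]
tool_rot: [0.652, 0.758, 0.0, 0.0]
ft_force: [-2.8, -2.9, 0.4]
grip_width: 0.0383
```

```bash
for i in 1 2; do python3 o.py;done
```

```text
5.225 [ 0.6727 -0.0224  0.1149] F [-2.85 -2.86  0.43] T [-0.563  0.566  0.428] yaw 0.1505 q6 1.387 w 0.0383
5.225 [ 0.6727 -0.0224  0.1149] F [-2.85 -2.86  0.43] T [-0.563  0.566  0.428] yaw 0.1505 q6 1.387 w 0.0383
```

Emit:
{"fn": "send_rows", "kwargs": {"targets": [[[0, 0, 0, 0, 6], [0, 0, 0, 0, 6], [0, 0, 4.5, 0, 6], [-3, 2, 5, 0.18, 6], [-7, 5, 5, 0.36, 6], [-10.2, 7.2, 5, 0.54, 6], [-10.2, 7.2, 5, 0.72, 6], [-10.2, 7.2, 4, 0.9, 6], [-10.2, 7.2, 2, 1.05, 6], [-10.2, 7.2, 0.1, 1.05, 6], [-10.2, 7.2, 0.1, 1.05, 6]]]}}

```text
clock: 6.6
eef_pos: [0.5697, 0.0499, 0.1142]
tool_rot: [0.185, 0.983, -0.0, -0.001]
ft_force: [-0.6, -0.1, 0.8]
grip_width: 0.0597
```

```bash
python3 o.py
```

```text
6.6 [0.5697 0.0499 0.1142] F [-0.63 -0.06  0.82] T [-0.036  0.047  0.028] yaw 1.1984 q6 0.46 w 0.0597
```

Emit:
{"fn": "send_rows", "kwargs": {"targets": [[[0.05, 0, 0.1, 0, 3], [0.05, 0, 0.1, 0, 3], [0.05, 0, 0.1, 0, 3], [0.05, 0, 0.1, 0, 3]]]}}

```text
clock: 7.1
eef_pos: [0.5716, 0.049, 0.1178]
tool_rot: [0.186, 0.983, -0.0, 0.001]
ft_force: [-2.0, -4.2, 6.2]
grip_width: 0.0381
```

```bash
python3 o.py
```

```text
7.1 [0.5716 0.049  0.1178] F [-1.96 -4.21  6.16] T [-0.712  0.623 -0.019] yaw 1.1975 q6 0.459 w 0.0381
```

Emit:
{"fn": "send_rows", "kwargs": {"targets": [[[0.05, -0.1, 0.3, -0.1, 3], [0.05, -0.1, 0.3, -0.2, 3], [0.05, -0.1, 0.3, -0.3, 3]]]}}

```text
clock: 7.48
eef_pos: [0.5713, 0.0485, 0.1181]
tool_rot: [0.331, 0.944, -0.0, -0.001]
ft_force: [0.6, -1.3, -6.2]
grip_width: 0.038
```

```bash
python3 o.py
```

```text
7.475 [0.5713 0.0485 0.1181] F [ 0.64 -1.34 -6.16] T [-0.418 -0.197  0.35 ] yaw 0.8956 q6 0.76 w 0.038
```

Emit:
{"fn": "send_rows", "kwargs": {"targets": [[[0, 0, 0, -0.1, 3], [0, 0, 0, -0.2, 3]]]}}

```text
clock: 7.72
eef_pos: [0.5711, 0.0483, 0.1181]
tool_rot: [0.424, 0.906, -0.001, -0.001]
ft_force: [-0.3, -2.8, -5.3]
grip_width: 0.0379
```

```bash
python3 o.py
```

```text
7.725 [0.5711 0.0483 0.1181] F [-0.34 -2.78 -5.33] T [-0.526 -0.069  0.421] yaw 0.6956 q6 0.96 w 0.0379
```

Emit:
{"fn": "send_rows", "kwargs": {"targets": [[[0, 0, -0.15, 0, 3]]]}}

```text
clock: 7.85
eef_pos: [0.5712, 0.0483, 0.1179]
tool_rot: [0.422, 0.907, -0.001, -0.0]
ft_force: [-4.4, -2.8, 6.0]
grip_width: 0.0381
```

```bash
python3 o.py
```

```text
7.85 [0.5712 0.0483 0.1179] F [-4.39 -2.8   5.95] T [-0.627  0.852  0.327] yaw 0.6996 q6 0.956 w 0.0381
```

Emit:
{"fn": "send_rows", "kwargs": {"targets": [[[0, -0.05, 0.05, -0.05, 3], [0, -0.05, 0.05, -0.15, 3]]]}}

```text
clock: 8.1
eef_pos: [0.571, 0.0482, 0.118]
tool_rot: [0.49, 0.872, -0.0, -0.001]
ft_force: [-1.6, -1.6, -1.2]
grip_width: 0.0378
```

```bash
python3 o.py
```

```text
8.1 [0.571  0.0482 0.118 ] F [-1.56 -1.62 -1.19] T [-0.452  0.488  0.392] yaw 0.5477 q6 1.107 w 0.0378
```

Emit:
{"fn": "send_rows", "kwargs": {"targets": [[[0, 0, 0, 0, 3]]]}}

```text
clock: 8.22
eef_pos: [0.571, 0.0482, 0.1181]
tool_rot: [0.488, 0.873, -0.0, -0.001]
ft_force: [-1.9, -1.9, -1.4]
grip_width: 0.0379
```

```bash
python3 o.py
```

```text
8.225 [0.571  0.0482 0.1181] F [-1.9  -1.92 -1.36] T [-0.469  0.557  0.364] yaw 0.551 q6 1.104 w 0.0379
```

Emit:
{"fn": "send_rows", "kwargs": {"targets": [[[0, 0, 0, -0.08, 3]]]}}

```text
clock: 8.35
eef_pos: [0.5708, 0.0481, 0.118]
tool_rot: [0.523, 0.852, -0.0, -0.001]
ft_force: [-3.2, -2.1, -0.7]
grip_width: 0.0379
```

```bash
python3 o.py
```

```text
8.35 [0.5708 0.0481 0.118 ] F [-3.15 -2.07 -0.68] T [-0.477  0.651  0.491] yaw 0.4692 q6 1.186 w 0.0379
```

Emit:
{"fn": "send_rows", "kwargs": {"targets": [[[0, 0, 0, 0, 3]]]}}

```text
clock: 8.48
eef_pos: [0.5709, 0.0481, 0.1181]
tool_rot: [0.523, 0.853, -0.0, -0.001]
ft_force: [-3.6, -2.2, -0.8]
grip_width: 0.0377
```

```bash
python3 o.py
```

```text
8.475 [0.5709 0.0481 0.1181] F [-3.65 -2.25 -0.82] T [-0.482  0.664  0.438] yaw 0.4712 q6 1.184 w 0.0377
```

Emit:
{"fn": "send_rows", "kwargs": {"targets": [[[0, 0, 0, 0, 3]]]}}

```text
clock: 8.6
eef_pos: [0.5709, 0.0481, 0.118]
tool_rot: [0.523, 0.852, -0.0, -0.001]
ft_force: [-4.5, -1.6, -0.9]
grip_width: 0.0383
```

```bash
python3 o.py
```

```text
8.6 [0.5709 0.0481 0.118 ] F [-4.51 -1.59 -0.88] T [-0.482  0.792  0.412] yaw 0.4703 q6 1.185 w 0.0383
```

Emit:
{"fn": "send_rows", "kwargs": {"targets": [[[0, 0, 0, 0, 6], [0, 0, 0, 0, 6], [0, 0, 4.2, 0, 6], [3, 0.6, 4.7, 0.18, 6], [7, 1.5, 4.7, 0.36, 6], [8.5, 1.8, 4.7, 0.54, 6], [8.5, 1.8, 3, 0.73, 6], [8.5, 1.8, -0.2, 0.73, 6], [8.5, 1.8, -0.2, 0.73, 6], [8.5, 1.8, -0.2, 0.73, 3], [8.5, 1.8, -0.2, 0.73, 3], [8.5, 1.8, -0.2, 0.73, 3]]]}}

```text
clock: 10.1
eef_pos: [0.6572, 0.0653, 0.1183]
tool_rot: [0.186, 0.983, -0.0, 0.001]
ft_force: [-2.5, -3.2, 5.1]
grip_width: 0.0379
```

Emit:
{"fn": "send_rows", "kwargs": {"targets": [[[0, 0, 0, 0, 3]]]}}

```text
clock: 10.22
eef_pos: [0.6573, 0.0653, 0.1183]
tool_rot: [0.186, 0.983, -0.0, 0.001]
ft_force: [-2.4, -4.8, 6.4]
grip_width: 0.038
```

```bash
python3 o.py
```

```text
10.225 [0.6573 0.0653 0.1183] F [-2.37 -4.77  6.44] T [-0.982  0.623  0.008] yaw 1.1972 q6 0.473 w 0.038
```

Emit:
{"fn": "send_rows", "kwargs": {"targets": [[[0.05, -0.1, 0.2, -0.1, 3], [0.05, -0.1, 0.2, -0.2, 3], [0.05, -0.1, 0.2, -0.3, 3]]]}}

```text
clock: 10.6
eef_pos: [0.6571, 0.065, 0.1183]
tool_rot: [0.331, 0.944, -0.0, 0.0]
ft_force: [-1.7, -2.7, 0.1]
grip_width: 0.0379
```

```bash
python3 o.py
```

```text
10.6 [0.6571 0.065  0.1183] F [-1.72 -2.66  0.05] T [-0.577  0.274  0.343] yaw 0.8955 q6 0.774 w 0.0379
```

Emit:
{"fn": "send_rows", "kwargs": {"targets": [[[0, 0, 0, -0.1, 3], [0, -0.03, 0, -0.2, 3]]]}}

```text
clock: 10.85
eef_pos: [0.6569, 0.0649, 0.1184]
tool_rot: [0.424, 0.906, -0.0, -0.0]
ft_force: [-2.1, -2.0, -0.2]
grip_width: 0.038
```

```bash
python3 o.py
```

```text
10.85 [0.6569 0.0649 0.1184] F [-2.13 -2.   -0.17] T [-0.503  0.382  0.385] yaw 0.6957 q6 0.974 w 0.038
```

Emit:
{"fn": "send_rows", "kwargs": {"targets": [[[0, 0, 0, 0, 3]]]}}

```text
clock: 10.98
eef_pos: [0.6569, 0.0648, 0.1183]
tool_rot: [0.422, 0.907, -0.0, -0.0]
ft_force: [-1.0, -2.6, -1.0]
grip_width: 0.0381
```

```bash
python3 o.py
```

```text
10.975 [0.6569 0.0648 0.1183] F [-1.02 -2.61 -0.97] T [-0.556  0.462  0.29 ] yaw 0.6996 q6 0.97 w 0.0381
```

Emit:
{"fn": "send_rows", "kwargs": {"targets": [[[0, 0, 0, -0.05, 3], [-0.03, -0.03, 0, -0.15, 3]]]}}

```text
clock: 11.22
eef_pos: [0.6568, 0.0648, 0.1184]
tool_rot: [0.49, 0.872, 0.0, -0.0]
ft_force: [-1.5, -0.7, -0.5]
grip_width: 0.038
```

```bash
python3 o.py
```

```text
11.225 [0.6568 0.0648 0.1184] F [-1.54 -0.66 -0.49] T [-0.429  0.281  0.34 ] yaw 0.5475 q6 1.121 w 0.038
```

Emit:
{"fn": "send_rows", "kwargs": {"targets": [[[0, 0, 0, 0, 3]]]}}

```text
clock: 11.35
eef_pos: [0.6568, 0.0647, 0.1183]
tool_rot: [0.488, 0.873, 0.0, -0.0]
ft_force: [-1.5, -1.4, 0.4]
grip_width: 0.0377
```

```bash
python3 o.py
```

```text
11.35 [0.6568 0.0647 0.1183] F [-1.47 -1.42  0.4 ] T [-0.451  0.342  0.282] yaw 0.5508 q6 1.118 w 0.0377
```

Emit:
{"fn": "send_rows", "kwargs": {"targets": [[[0, 0, 0, -0.05, 3], [-0.03, -0.03, 0, -0.15, 3]]]}}

```text
clock: 11.6
eef_pos: [0.6567, 0.0647, 0.1184]
tool_rot: [0.553, 0.833, 0.0, -0.0]
ft_force: [-0.5, -1.8, -0.1]
grip_width: 0.0377
```

```bash
python3 o.py
```

```text
11.6 [0.6567 0.0647 0.1184] F [-0.47 -1.77 -0.07] T [-0.257  0.222  0.263] yaw 0.3986 q6 1.27 w 0.0377
```

Emit:
{"fn": "send_rows", "kwargs": {"targets": [[[0, 0, 0, 0, 3]]]}}

```text
clock: 11.72
eef_pos: [0.6567, 0.0647, 0.1184]
tool_rot: [0.552, 0.834, 0.0, -0.0]
ft_force: [-0.5, -1.1, -0.2]
grip_width: 0.0381
```

```bash
python3 o.py
```

```text
11.725 [0.6567 0.0647 0.1184] F [-0.51 -1.06 -0.17] T [-0.195  0.233  0.331] yaw 0.4017 q6 1.267 w 0.0381
```

```bash
cat > avg.py <<'E'
import sys,numpy as np
from workcell import bot,vision
n=int(sys.argv[1]) if len(sys.argv)>1 else 8
t=[]
for _ in range(n):
    vision.camera('side'); t.append(bot.get_obs()['ft_torque'][2])
print(np.round(t,3),'mean',round(np.mean(t),4),'sd',round(np.std(t),3),bot.get_obs()['clock'])
E
python3 avg.py; python3 o.py
```

```text
[0.291 0.247 0.263 0.309 0.3   0.342 0.268 0.289] mean 0.2886 sd 0.028 12.125
12.125 [0.6567 0.0647 0.1184] F [0.08 0.17 0.24] T [0.112 0.069 0.289] yaw 0.3989 q6 1.27 w 0.0382
```

Emit:
{"fn": "send_rows", "kwargs": {"targets": [[[0, 0, 0, -0.05, 3], [-0.03, 0, 0, -0.15, 3]]]}}

```text
clock: 12.38
eef_pos: [0.6566, 0.0646, 0.1184]
tool_rot: [0.615, 0.788, 0.0, 0.0]
ft_force: [-0.0, 0.1, 0.3]
grip_width: 0.0378
```

```bash
python3 o.py; python3 avg.py 6
```

```text
12.375 [0.6566 0.0646 0.1184] F [-0.02  0.09  0.26] T [ 0.094 -0.079  0.422] yaw 0.2459 q6 1.423 w 0.0378
[0.322 0.356 0.353 0.316 0.358 0.374] mean 0.3463 sd 0.021 12.675
```

Emit:
{"fn": "send_rows", "kwargs": {"targets": [[[0, 0, 0, -0.05, 3], [-0.03, 0, 0, -0.12, 3]]]}}

```text
clock: 12.92
eef_pos: [0.6564, 0.0646, 0.1185]
tool_rot: [0.661, 0.751, 0.001, 0.0]
ft_force: [1.3, 1.9, -0.3]
grip_width: 0.0382
```

```bash
python3 o.py; python3 avg.py 6
```

```text
12.925 [0.6564 0.0646 0.1185] F [ 1.32  1.87 -0.26] T [ 0.21  -0.273  0.425] yaw 0.1272 q6 1.541 w 0.0382
[0.379 0.385 0.359 0.395 0.395 0.399] mean 0.3854 sd 0.014 13.225
```

Emit:
{"fn": "send_rows", "kwargs": {"targets": [[[0, 0, 0, 0, 6], [0, 0, 0, 0, 6], [0, 0, 4.2, 0, 6], [-2, -3, 4.7, 0.18, 6], [-5, -7, 4.7, 0.36, 6], [-7, -10.1, 4.7, 0.54, 6], [-7, -10.1, 4.7, 0.72, 6], [-7, -10.1, 3, 0.9, 6], [-7, -10.1, 0, 1.07, 6], [-7, -10.1, -0.2, 1.07, 6], [-7, -10.1, -0.2, 1.07, 3], [-7, -10.1, -0.2, 1.07, 3]]]}}

```text
clock: 14.72
eef_pos: [0.5864, -0.0368, 0.1176]
tool_rot: [0.186, 0.983, 0.0, 0.001]
ft_force: [-1.9, -0.2, 1.2]
grip_width: 0.0379
```

Emit:
{"fn": "send_rows", "kwargs": {"targets": [[[0, 0, 0, 0, 3], [0, 0, 0, 0, 3]]]}}

```text
clock: 14.98
eef_pos: [0.5864, -0.0368, 0.1176]
tool_rot: [0.185, 0.983, 0.0, 0.001]
ft_force: [-1.5, 0.2, 4.7]
grip_width: 0.0382
```

```bash
python3 o.py
```

```text
14.975 [ 0.5864 -0.0368  0.1176] F [-1.46  0.17  4.73] T [-0.032  0.451  0.009] yaw 1.1977 q6 0.311 w 0.0382
```

Emit:
{"fn": "send_rows", "kwargs": {"targets": [[[0.03, 0, 0.15, -0.1, 3], [0.03, 0, 0.15, -0.2, 3], [0.03, 0, 0.15, -0.3, 3]]]}}

```text
clock: 15.35
eef_pos: [0.5863, -0.0368, 0.1177]
tool_rot: [0.331, 0.944, -0.0, 0.0]
ft_force: [-0.6, -0.6, 0.2]
grip_width: 0.0381
```

```bash
python3 o.py; python3 avg.py 4
```

```text
15.35 [ 0.5863 -0.0368  0.1177] F [-0.57 -0.63  0.18] T [-0.101  0.085  0.315] yaw 0.8953 q6 0.613 w 0.0381
[0.333 0.28  0.278 0.206] mean 0.2741 sd 0.045 15.55
```

Emit:
{"fn": "send_rows", "kwargs": {"targets": [[[0, 0, 0, -0.1, 3], [0, 0, 0, -0.2, 3]]]}}

```text
clock: 15.8
eef_pos: [0.5863, -0.0369, 0.1177]
tool_rot: [0.423, 0.906, -0.0, 0.0]
ft_force: [-0.6, -0.1, -0.5]
grip_width: 0.038
```

```bash
python3 o.py; python3 avg.py 5
```

```text
15.8 [ 0.5863 -0.0369  0.1177] F [-0.55 -0.11 -0.54] T [-0.176  0.031  0.337] yaw 0.6964 q6 0.812 w 0.038
[0.299 0.291 0.305 0.297 0.297] mean 0.2978 sd 0.004 16.05
```

Emit:
{"fn": "send_rows", "kwargs": {"targets": [[[0, 0, 0, -0.05, 3], [0, 0, 0, -0.15, 3]]]}}

```text
clock: 16.3
eef_pos: [0.5863, -0.0369, 0.1177]
tool_rot: [0.49, 0.872, -0.0, 0.0]
ft_force: [0.2, -1.1, -2.4]
grip_width: 0.0378
```

```bash
python3 o.py; python3 avg.py 5
```

```text
16.3 [ 0.5863 -0.0369  0.1177] F [ 0.18 -1.09 -2.37] T [-0.232 -0.007  0.331] yaw 0.5466 q6 0.962 w 0.0378
[0.277 0.257 0.252 0.285 0.283] mean 0.2707 sd 0.014 16.55
```

Emit:
{"fn": "send_rows", "kwargs": {"targets": [[[0, 0, 0, -0.05, 3], [0, 0, 0, -0.15, 3]]]}}

```text
clock: 16.8
eef_pos: [0.5862, -0.0369, 0.1177]
tool_rot: [0.554, 0.833, -0.0, 0.0]
ft_force: [-0.2, -0.8, -1.8]
grip_width: 0.0379
```

```bash
python3 o.py; python3 avg.py 5
```

```text
16.8 [ 0.5862 -0.0369  0.1177] F [-0.2  -0.82 -1.77] T [-0.334 -0.088  0.348] yaw 0.3966 q6 1.112 w 0.0379
[0.298 0.35  0.259 0.233 0.258] mean 0.2795 sd 0.041 17.05
```

Emit:
{"fn": "send_rows", "kwargs": {"targets": [[[0, 0, 0, -0.05, 3], [0, 0, 0, -0.15, 3]]]}}

```text
clock: 17.3
eef_pos: [0.5862, -0.0369, 0.1177]
tool_rot: [0.615, 0.789, -0.0, 0.0]
ft_force: [0.3, -2.1, -1.7]
grip_width: 0.038
```

```bash
python3 o.py; python3 avg.py 5
```

```text
17.3 [ 0.5862 -0.0369  0.1177] F [ 0.3  -2.08 -1.69] T [-0.401 -0.119  0.307] yaw 0.2465 q6 1.262 w 0.038
[0.315 0.243 0.314 0.296 0.303] mean 0.2942 sd 0.026 17.55
```

Emit:
{"fn": "send_rows", "kwargs": {"targets": [[[0, 0, 0, -0.05, 3], [0, 0, 0, -0.15, 3]]]}}

```text
clock: 17.8
eef_pos: [0.5862, -0.0369, 0.1177]
tool_rot: [0.672, 0.74, -0.0, 0.0]
ft_force: [-0.4, -1.8, -2.8]
grip_width: 0.0379
```

```bash
python3 o.py; python3 avg.py 5
```

```text
17.8 [ 0.5862 -0.0369  0.1177] F [-0.37 -1.76 -2.77] T [-0.418 -0.157  0.361] yaw 0.0966 q6 1.411 w 0.0379
[0.328 0.304 0.306 0.316 0.267] mean 0.3042 sd 0.02 18.05
```

Emit:
{"fn": "send_rows", "kwargs": {"targets": [[[0, 0, 0, -0.1, 3], [0, 0, 0, -0.2, 3]]]}}

```text
clock: 18.3
eef_pos: [0.5861, -0.0369, 0.1178]
tool_rot: [0.743, 0.67, -0.0, 0.0]
ft_force: [0.0, -2.3, -2.0]
grip_width: 0.0378
```

```bash
python3 o.py; python3 avg.py 6
```

```text
18.3 [ 0.5861 -0.0369  0.1178] F [ 0.02 -2.31 -1.99] T [-0.461 -0.133  0.472] yaw -0.1035 q6 1.612 w 0.0378
[0.436 0.442 0.414 0.348 0.412 0.37 ] mean 0.4038 sd 0.034 18.6
```

Emit:
{"fn": "send_rows", "kwargs": {"targets": [[[0, 0, 0, 0, 6], [0, 0, 0, 0, 6], [0, 0, 4.2, 0, 6], [3, 0.6, 4.7, 0.18, 6], [7, 1.3, 4.7, 0.36, 6], [8.6, 1.6, 4.7, 0.54, 6], [8.6, 1.6, 3.5, 0.72, 6], [8.6, 1.6, 0.5, 0.9, 6], [8.6, 1.6, -0.1, 0.9, 6], [8.6, 1.6, -0.1, 0.9, 6], [8.6, 1.6, -0.1, 0.9, 3], [8.6, 1.6, -0.1, 0.9, 3]]]}}

```text
clock: 20.1
eef_pos: [0.6728, -0.0211, 0.1189]
tool_rot: [0.377, 0.926, 0.0, 0.001]
ft_force: [-1.8, -0.5, 5.8]
grip_width: 0.0378
```

Emit:
{"fn": "send_rows", "kwargs": {"targets": [[[0, 0, 0, 0, 3], [0, 0, 0, 0, 3]]]}}

```text
clock: 20.35
eef_pos: [0.6728, -0.0211, 0.1189]
tool_rot: [0.377, 0.926, 0.0, 0.001]
ft_force: [-1.4, -0.9, 6.0]
grip_width: 0.0381
```

```bash
python3 o.py
```

```text
20.35 [ 0.6728 -0.0211  0.1189] F [-1.38 -0.9   6.03] T [-0.24   0.492  0.007] yaw 0.7973 q6 0.742 w 0.0381
```

Emit:
{"fn": "send_rows", "kwargs": {"targets": [[[0, 0, 0.2, -0.1, 3], [0, 0, 0.2, -0.2, 3]]]}}

```text
clock: 20.6
eef_pos: [0.6727, -0.0211, 0.119]
tool_rot: [0.469, 0.883, -0.0, 0.001]
ft_force: [0.4, -1.2, 0.3]
grip_width: 0.0383
```

```bash
python3 o.py; python3 avg.py 6
```

```text
20.6 [ 0.6727 -0.0211  0.119 ] F [ 0.4  -1.22  0.25] T [-0.348 -0.031  0.461] yaw 0.5953 q6 0.944 w 0.0383
[0.475 0.476 0.487 0.443 0.394 0.378] mean 0.4422 sd 0.042 20.9
```

Emit:
{"fn": "send_rows", "kwargs": {"targets": [[[0, 0, 0, -0.08, 3], [0, 0, 0, -0.16, 3]]]}}

```text
clock: 21.15
eef_pos: [0.6726, -0.0212, 0.119]
tool_rot: [0.537, 0.843, -0.0, 0.001]
ft_force: [0.9, -1.9, -1.4]
grip_width: 0.0379
```

```bash
python3 o.py; python3 avg.py 8
```

```text
21.15 [ 0.6726 -0.0212  0.119 ] F [ 0.9  -1.91 -1.43] T [-0.544 -0.229  0.471] yaw 0.4364 q6 1.103 w 0.0379
[0.488 0.501 0.489 0.468 0.523 0.534 0.483 0.453] mean 0.4924 sd 0.025 21.55
```

Emit:
{"fn": "send_rows", "kwargs": {"targets": [[[0, 0, 0, -0.06, 3]]]}}

```text
clock: 21.68
eef_pos: [0.6725, -0.0212, 0.119]
tool_rot: [0.562, 0.827, -0.0, 0.001]
ft_force: [1.5, -4.9, 0.3]
grip_width: 0.0382
```

```bash
python3 o.py; python3 avg.py 8
```

```text
21.675 [ 0.6725 -0.0212  0.119 ] F [ 1.53 -4.88  0.26] T [-0.849 -0.443  0.556] yaw 0.3768 q6 1.163 w 0.0382
[0.549 0.507 0.509 0.542 0.528 0.491 0.536 0.532] mean 0.5242 sd 0.019 22.075
```

Emit:
{"fn": "send_rows", "kwargs": {"targets": [[[0, 0, 0, 0, 6], [0, 0, 0, 0, 6], [0, 0, 4.2, 0, 6], [-3, 2, 4.7, 0.14, 6], [-7, 5, 4.7, 0.28, 6], [-10.1, 7, 4.7, 0.42, 6], [-10.1, 7, 3, 0.42, 6], [-10.1, 7, -0.2, 0.42, 6], [-10.1, 7, -0.2, 0.42, 6], [-10.1, 7, -0.2, 0.42, 3], [-10.1, 7, -0.2, 0.42, 3], [-10.1, 7, -0.2, 0.42, 3]]]}}

```text
clock: 23.58
eef_pos: [0.571, 0.0487, 0.1182]
tool_rot: [0.377, 0.926, -0.0, 0.0]
ft_force: [-5.0, -1.7, 5.8]
grip_width: 0.0381
```

Emit:
{"fn": "send_rows", "kwargs": {"targets": [[[0, 0, 0, 0, 3]]]}}

```text
clock: 23.7
eef_pos: [0.571, 0.0487, 0.1182]
tool_rot: [0.377, 0.926, -0.0, 0.0]
ft_force: [-4.4, -3.1, 6.7]
grip_width: 0.0382
```

```bash
python3 o.py
```

```text
23.7 [0.571  0.0487 0.1182] F [-4.37 -3.11  6.74] T [-0.522  1.012 -0.025] yaw 0.7974 q6 0.859 w 0.0382
```

Emit:
{"fn": "send_rows", "kwargs": {"targets": [[[0, 0, 0.2, -0.1, 3], [0, 0, 0.2, -0.2, 3]]]}}

```text
clock: 23.95
eef_pos: [0.5707, 0.0486, 0.1184]
tool_rot: [0.469, 0.883, -0.001, -0.0]
ft_force: [-1.5, -3.5, -2.4]
grip_width: 0.0381
```

```bash
python3 o.py; python3 avg.py 8
```

```text
23.95 [0.5707 0.0486 0.1184] F [-1.51 -3.46 -2.43] T [-0.646  0.4    0.435] yaw 0.5955 q6 1.061 w 0.0381
[0.38  0.444 0.391 0.434 0.416 0.433 0.477 0.426] mean 0.4253 sd 0.028 24.35
```

Emit:
{"fn": "send_rows", "kwargs": {"targets": [[[0, 0, 0, -0.1, 3], [0, 0, 0, -0.2, 3]]]}}

```text
clock: 24.6
eef_pos: [0.5706, 0.0485, 0.1185]
tool_rot: [0.554, 0.832, -0.001, -0.0]
ft_force: [-1.9, -5.6, -1.9]
grip_width: 0.0379
```

```bash
python3 o.py; python3 avg.py 8
```

```text
24.6 [0.5706 0.0485 0.1185] F [-1.92 -5.58 -1.95] T [-1.124  0.546  0.552] yaw 0.3954 q6 1.261 w 0.0379
[0.545 0.518 0.471 0.454 0.527 0.495 0.482 0.474] mean 0.4958 sd 0.029 25.0
```

Emit:
{"fn": "send_rows", "kwargs": {"targets": [[[0, 0, 0, -0.06, 3]]]}}

```text
clock: 25.12
eef_pos: [0.5705, 0.0485, 0.1184]
tool_rot: [0.578, 0.816, -0.001, -0.0]
ft_force: [-2.3, -6.0, -2.8]
grip_width: 0.0379
```

```bash
python3 o.py; python3 avg.py 8
```

```text
25.125 [0.5705 0.0485 0.1184] F [-2.25 -5.99 -2.8 ] T [-1.088  0.634  0.573] yaw 0.3371 q6 1.319 w 0.0379
[0.549 0.591 0.573 0.528 0.567 0.528 0.526 0.577] mean 0.5549 sd 0.024 25.525
```

Emit:
{"fn": "send_rows", "kwargs": {"targets": [[[0, 0, 0, 0, 6], [0, 0, 0, 0, 6], [0, 0, 4.2, 0, 6], [3, 0.6, 4.7, 0.16, 6], [7, 1.3, 4.7, 0.32, 6], [8.5, 1.6, 4.7, 0.46, 6], [8.5, 1.6, 3, 0.46, 6], [8.5, 1.6, -0.2, 0.46, 6], [8.5, 1.6, -0.2, 0.46, 6], [8.5, 1.6, -0.2, 0.46, 3], [8.5, 1.6, -0.2, 0.46, 3], [8.5, 1.6, -0.2, 0.46, 3]]]}}

```text
clock: 27.02
eef_pos: [0.6568, 0.0652, 0.1189]
tool_rot: [0.377, 0.926, 0.001, 0.001]
ft_force: [-2.7, -1.7, 5.3]
grip_width: 0.038
```

Emit:
{"fn": "send_rows", "kwargs": {"targets": [[[0, 0, 0, 0, 3]]]}}

```text
clock: 27.15
eef_pos: [0.6568, 0.0651, 0.1189]
tool_rot: [0.377, 0.926, 0.001, 0.001]
ft_force: [-2.8, -1.6, 5.9]
grip_width: 0.0381
```

```bash
python3 o.py
```

```text
27.15 [0.6568 0.0651 0.1189] F [-2.79 -1.55  5.87] T [-0.301  0.703  0.044] yaw 0.7978 q6 0.872 w 0.0381
```

Emit:
{"fn": "send_rows", "kwargs": {"targets": [[[0, 0, 0.2, -0.1, 3], [0, 0, 0.2, -0.2, 3]]]}}

```text
clock: 27.4
eef_pos: [0.6567, 0.0651, 0.119]
tool_rot: [0.468, 0.883, 0.0, 0.001]
ft_force: [-0.6, -1.2, -0.8]
grip_width: 0.0377
```

```bash
python3 o.py; python3 avg.py 8
```

```text
27.4 [0.6567 0.0651 0.119 ] F [-0.62 -1.25 -0.77] T [-0.351  0.092  0.467] yaw 0.5957 q6 1.074 w 0.0377
[0.429 0.452 0.366 0.376 0.414 0.412 0.427 0.405] mean 0.4103 sd 0.026 27.8
```

Emit:
{"fn": "send_rows", "kwargs": {"targets": [[[0, 0, 0, -0.1, 3], [0, 0, 0, -0.2, 3], [0, 0, 0, -0.24, 3]]]}}

```text
clock: 28.18
eef_pos: [0.6565, 0.065, 0.119]
tool_rot: [0.57, 0.821, 0.0, 0.0]
ft_force: [0.6, -2.4, -0.7]
grip_width: 0.0378
```

```bash
python3 o.py; python3 avg.py 10
```

```text
28.175 [0.6565 0.065  0.119 ] F [ 0.6  -2.44 -0.71] T [-0.487 -0.135  0.538] yaw 0.3572 q6 1.313 w 0.0378
[0.523 0.465 0.491 0.5   0.517 0.468 0.545 0.533 0.54  0.544] mean 0.5127 sd 0.029 28.675
```

Emit:
{"fn": "send_rows", "kwargs": {"targets": [[[0, 0, 0, 0, 6], [0, 0, 0, 0, 6], [0, 0, 4.2, 0, 6], [-2, -3, 4.7, 0.16, 6], [-5, -7, 4.7, 0.32, 6], [-7, -10.2, 4.7, 0.44, 6], [-7, -10.2, 3, 0.44, 6], [-7, -10.2, -0.2, 0.44, 6], [-7, -10.2, -0.2, 0.44, 6], [-7, -10.2, -0.2, 0.44, 3], [-7, -10.2, -0.2, 0.44, 3], [-7, -10.2, -0.2, 0.44, 3]]]}}

```text
clock: 30.18
eef_pos: [0.5865, -0.0369, 0.1183]
tool_rot: [0.377, 0.926, -0.0, 0.001]
ft_force: [-4.1, -0.7, 5.9]
grip_width: 0.0381
```

Emit:
{"fn": "send_rows", "kwargs": {"targets": [[[0, 0, 0, 0, 3]]]}}

```text
clock: 30.3
eef_pos: [0.5865, -0.037, 0.1183]
tool_rot: [0.377, 0.926, 0.0, 0.001]
ft_force: [-3.9, -1.1, 6.1]
grip_width: 0.038
```

```bash
python3 o.py
```

```text
30.3 [ 0.5865 -0.037   0.1183] F [-3.94 -1.13  6.09] T [-0.289  0.732 -0.044] yaw 0.7978 q6 0.71 w 0.038
```

Emit:
{"fn": "send_rows", "kwargs": {"targets": [[[0, 0, 0.2, -0.1, 3], [0, 0, 0.2, -0.2, 3]]]}}

```text
clock: 30.55
eef_pos: [0.5864, -0.037, 0.1184]
tool_rot: [0.468, 0.884, -0.0, 0.0]
ft_force: [-0.3, -2.1, -1.7]
grip_width: 0.038
```

```bash
python3 o.py; python3 avg.py 8
```

```text
30.55 [ 0.5864 -0.037   0.1184] F [-0.33 -2.13 -1.69] T [-0.431  0.078  0.488] yaw 0.5959 q6 0.912 w 0.038
[0.434 0.392 0.403 0.447 0.42  0.435 0.418 0.402] mean 0.4188 sd 0.018 30.95
```

Emit:
{"fn": "send_rows", "kwargs": {"targets": [[[0, 0, 0, -0.1, 3], [0, 0, 0, -0.2, 3], [0, 0, 0, -0.25, 3]]]}}

```text
clock: 31.32
eef_pos: [0.5863, -0.037, 0.1186]
tool_rot: [0.574, 0.819, -0.0, 0.0]
ft_force: [0.2, -2.0, -4.4]
grip_width: 0.0379
```

```bash
python3 o.py; python3 avg.py 10
```

```text
31.325 [ 0.5863 -0.037   0.1186] F [ 0.24 -2.03 -4.38] T [-0.714 -0.152  0.556] yaw 0.3469 q6 1.161 w 0.0379
[0.5   0.526 0.494 0.541 0.461 0.508 0.527 0.425 0.483 0.553] mean 0.5018 sd 0.037 31.825
```

Emit:
{"fn": "send_rows", "kwargs": {"targets": [[[0, 0, 0, 0, 6], [0, 0, 0, 0, 6], [0, 0, 0, 0, 6], [0, 0, 4, 0, 6], [0, 0, 9, 0, 6], [-3, 0, 13, 0, 6], [-7, 2, 15, 0, 6], [-12, 6, 17, 0, 6], [-16, 10, 17, 0, 6], [-20, 15, 17, 0, 6], [-20, 15, 17, 0, 6]]]}}

```text
clock: 33.2
eef_pos: [0.3838, 0.1159, 0.2899]
tool_rot: [0.571, 0.821, 0.001, 0.0]
ft_force: [1.2, -0.3, -0.0]
grip_width: 0.0602
```

```bash
python3 - <<'E'
from h import *
T=vision.camera('top');S=vision.camera('side')
cv2.imwrite('pics/fin.png',np.hstack([cv2.resize(x,(400,300),interpolation=3)[:,:,::-1] for x in (T,S)]))
E
python3 o.py
```

```text
33.3 [0.3861 0.114  0.2895] F [ 0.45 -0.7   1.12] T [-0.029 -0.008 -0.003] yaw 0.3502 q6 1.508 w 0.0601
```

View pics/fin.png

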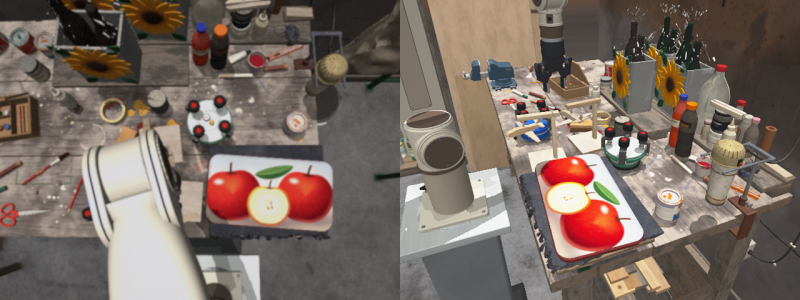

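The pot is clear of the arm, with its knobs at about (195,105), (219,99), (223,125) and (200,130) in the left half. The bystanders are where they were and the force reads about zero, so I'm handing in.

```bash
python3 -c "
from workcell import bot
print(bot.job_done())"
```

```text
the job is handed in; nothing more can be done
None
```

I hand-tightened the green pot's four knobs in two star-order passes, let go, backed the arm off and handed the job in at 33 s of the 72 s allowed. No verdict was reported, and the clamp forces below are my estimates from wrist torque, not measurements.

The order in both passes was far-right knob, its opposite near-left, then far-left and its opposite near-right. I can't say which of these are a, b, c and d, because I never worked out the pot's own axis directions.

| Knob | Snug pass: torque just after stopping (N m) | Snug pass: estimated force (N) | Final: torque just after stopping (N m) | Final: estimated force (N) |
|---|---|---|---|---|
| Far-right | 0.43 | about 20 | 0.52 | 36 |
| Near-left | 0.41–0.44 | about 20 | 0.50–0.56 | 38–40 |
| Far-left | 0.385 | about 16 | 0.51 | 35 |
| Near-right | 0.40 | about 19 | 0.50 | 33 |

- **Torque noise:** single readings scattered by about 0.03 N m (roughly 4 N), so I averaged several after each stop. The first two snug values rest on only one to three readings.
- **Disagreement:** on the near-left knob a last turn of 0.06 rad raised the torque by 0.06 N m, where about 0.02 was expected. Its force is therefore the least certain, but still estimated inside 22–46 N.
- **Free thread:** just after a stop it read 0.27–0.28 N m, not the 0.23 stated.
- **Final pictures:** the arm was clear, the wrist force near zero, and nothing on the bench looked moved. The blue pot was not touched.

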